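Reset the fence stop of a packet-folding board

TASK

Reset the fence on the packet-folding board to the red clip: swing the orange lock-nut lever right over counter-clockwise to slacken it, wind the crank until the white line of the black fence lines up with the middle of the red clip, then swing the lever back clockwise until the nut is fully tight. The fence must still be on the red clip when it is locked, and the things lying around the board are to be left where they are.

Things in the scene. Friction and masses are not known exactly. Their poses are not given: they have to be found in the camera images.
- spindle (a point): Point on the upright common axis of the lock nut and the crank, on top of the grey gearbox (75 x 62 mm, top 44 mm above the bench), 61 mm above the bench. Its axes are those of the board: z up, y the way the fence slides, x towards the rim that carries the clips. The board is a white plate 200 mm (x) by 310 mm (y), 14 mm thick, fixed to the bench, turned by up to 0.3 rad; the spindle lies at x -30, y +55 mm from its centre.
- lock_grip (a point): Orange upright post (14 mm diameter, from 52 to 100 mm above the bench) at the end of the lock nut's lever, 90 mm from the spindle axis; the point is on the post's axis, 85 mm above the bench. The lever itself is a 10 mm round bar, 54 mm above the bench at its centre line. The post is pushed sideways, about the spindle axis.
- locknut (a joint): Angle of the lock nut in rad: 0 is fully tight (end stop), 1.4 fully slack (end stop), growing counter-clockwise seen from above. At 0 the lever points 60 degrees (counter-clockwise from above) from the board's x axis. Turning it takes about 2 N at the post, rising to 3 N as it tightens, and it stays where it is left. Below about 0.6 it clamps the crank through a brass washer, most firmly at 0, where the crank handle resists with over 10 N.
- crank_grip (a point): Black upright handle (13 mm diameter, from 71 to 113 mm above the bench) on the aluminium crank of the adjuster, 40 mm from the spindle axis; the point is on the handle's axis, 97 mm above the bench. The crank sits on the spindle above the lock nut; its arm and disc lie 67 to 75 mm above the bench. The handle is pushed sideways, about the spindle axis.
- crank (a joint): Angle of the adjuster crank in rad, 0 to 2.8 between end stops, growing counter-clockwise seen from above. Its arm points 160 degrees clockwise of the board's x axis at 0. A rack moves the fence 20 mm per rad towards the board's +y as the angle grows. With the nut slack (above 0.6) it takes about 2 N at the handle and stays where it is left.
- fence_mark (a point): End of the white centre line on the black fence bar (165 mm long in x, 16 mm wide in y, top 33 mm above the bench), at the rim with the clips. The fence slides along the board's y only.
- clip_red_mark (a point): Middle of the inner face of the red size clip (10 mm wide in y, 14 mm deep, 36 mm high) on the board's far rim, at the height of the fence's white line: the place to set the fence to. About 15 mm in the board's x lies between it and the fence_mark; the two are to agree along the board's y. Fixed.
- clip_blue_mark (a point): The same point of the blue clip, which is for another packet size and not to be used. The red and the blue clip may be either way round. Fixed.
- petri_center (a point): Closed clear petri dish, 94 mm diameter, 20 mm high, loose on the bench; the point is at its middle. Leave alone.
- wash_center (a point): White wash bottle with red cap, 60 mm diameter, 130 mm high, loose and standing; the point is at its middle. Leave alone.
- block_center (a point): Cork block 100 x 60 x 28 mm, loose; the point is at its middle. Leave alone.

How it is judged:
On the way, in this order (a step that is already met when the one before it is completed fails the run):
1. the lock nut is slackened (lever swung at least 0.7 rad open) (value of joint locknut above 0.7 rad), for 0.1 s.
2. with the nut slack, the fence line is within 4 mm of the red clip's middle along the board (value of joint locknut above 0.5 rad and y of fence_mark in the frame of clip_red_mark between -0.004 and 0.004 m), for 0.2 s.
At the end, for the whole second after the job is handed in: The lock nut is tight again (within 0.1 rad of its stop) and the fence's white line is within 4 mm of the middle of the red clip, measured along the board's y (value of joint locknut below 0.1 rad and y of fence_mark in the frame of clip_red_mark between -0.004 and 0.004 m); the robot touches nothing.
It fails at once if a bystander (petri dish, wash bottle, cork block) is moved more than 20 mm (distance of any of petri_center, wash_center, block_center from where it was at the start of the episode above 0.02 m).
It also fails if it takes over 70 s, if anything falls off the work surface, if the arm or the gripper's body presses on something with over 40 N, if the wrist force passes 120 N, or if a joint passes its speed limit or range.

ROBOT

A 6-joint arm with a two-finger parallel gripper is mounted at the origin on the work surface. World frame = base frame: x ahead of the robot, y to its left, z up, the work surface at z = 0. Lengths are in m, angles in rad, forces in N, time in s.
With the tool pointing down it reaches from about 0.325 to 0.9 m from the base axis. Payload 6.1 kg.
Tool frame: the origin (TCP) lies midway between the tips of the shut fingers; the grasp point (between the pads) lies 19 mm behind it; z points along the fingers, y is the line along which they close (so a half turn about z gives the same grasp; the last joint's range is limited). The gripper opens to 87 mm and grips with 3 to 60 N. Pads are 19 mm wide; open, the fingers measure 117 mm over their backs; the gripper's body (75 mm by 190 mm) begins 51 mm behind the grasp point.
Start: joints at [-1.396, 0.22, 1.526, -0, 1.395, -0.126], TCP at [0.185, -0.597, 0.223] pointing down, gripper open.
Joint ranges: [-2.98, 2.98], [-0.91, 2.08], [0.09, 2.57], [-1.24, 4.39], [0.2, 2.65], [-2.68, 2.68]. Speed limits (rad/s): [2.57, 2.57, 3.01, 3.14, 3.14, 3.14].

INTERFACE

Orientations are given as [roll, pitch, yaw] about the fixed x, y, z axes, in that order (R = Rz(yaw) Ry(pitch) Rx(roll)).
In Python, from plant import state, capture, camera_params, sign_off gives the robot as it stands. The module is installed in compiled form; this text tells all that it offers.
- The arm moves only by the shell command python3 -m pendant 'ROWS'. ROWS is JSON, a list of rows, each a list of 3 entries, a list of its own where there are three numbers: the closure in counts, from 0 (fully open) to 255 (shut), then the shift along the world's x, y, z normalised to -1 to 1, where 1 is 0.025 m, then the turn about the world's z normalised to -1 to 1, where 1 is 0.08 rad. In form: [[hand, [tx, ty, tz], turn], ...]. A call has 1 to 8 rows; each row shifts and turns the commanded pose from where the row before left it; what a row does not reach is not made up. A row lasts 1/12 s, in which the tool goes at most 41.7 mm and 7.16 degrees, less where a joint would pass 70% of its speed; a pose out of reach is approached as far as the arm can. A call with a number of a shift or a turn outside -1 to 1 is refused whole. A call with a gripper value outside its range is refused whole. The fingers move at their own pace and stop on an object; the grip force is fixed at half the most. Time passes only in rows, so rows that do not move let the fingers close. It gives the time, the measured TCP pose, the force, the opening and the grip force at its end, in the units of the state.
- state(): the state, without advancing time (a new reading comes with each control period).
- capture(name): name is "scene" or "top" or "wrist"; returns the picture (400x640x3 uint8, red, green, blue); there is no depth.
- camera_params(name): a dict with "camera_matrix" (3x3 intrinsics, pixels), "k1" (the pictures are not rectified: a ray, as slopes to the right and down, at radius r is drawn at 1 + k1 r^2 times it, then the intrinsics apply), "R" (3x3) and "t" (3): a world point X has camera coordinates R X + t; the wrist camera has in their place "T_tool_cam" (4x4, takes a point from camera to tool coordinates, whose origin is the TCP and whose axes are the flange's). Camera axes: x right, y down, z forward; pixel columns grow to the right and rows downward; lengths in m; the calibration is good to about 2 mm. A picture is of the moment at which its call begins: read the wrist's pose just before it. camera_params takes no time and is no camera call.
- sign_off(): hands the job in; it is judged then, once.
The state is a dict: "clock": time; "joints": joint angles; "qd": joint speeds; "joint_torque": joint torques, N m; "eef_pos": TCP position; "tcp_rot": TCP orientation; "contact_force": force on the tool from outside, world axes, zero at the start; "torque": the same for the moment, N m; "opening": finger opening in m; "grip_force": force on a finger pad.
Only numpy, scipy, OpenCV 4.12 (cv2) and the standard library are available. Lean on these libraries where they do the work, as an engineer would, in place of code of your own. Each camera call takes 0.05 s, during which the arm holds its last target. There are 200 camera calls.

## Working session

There is one attempt and no reset: what is moved stays moved. The work goes in short steps, Python scripts to look and compute and a shell command to move; the robot and the scene stay as the last step left them, time stands still between calls to the robot, and variables do not carry over. Pictures are saved under pics/ and viewed, at most 10 in all, crops included, and the job is handed in when it is done.

```bash
mkdir -p pics; python3 - <<'E'
from plant import state,capture,camera_params
import cv2
print(state())
for n in("scene","top"):
    p=camera_params(n);print(n,p)
    cv2.imwrite(f"pics/{n}0.png",capture(n)[:,:,::-1])
print(camera_params("wrist"))
E
```

```text
{'clock': 0.0, 'joints': array([-1.39608868e+00,  2.21245515e-01,  1.52761414e+00, -3.90209057e-06,
        1.39468911e+00, -1.26111443e-01]), 'qd': array([-0.0005914 , -0.00030369,  0.00137286, -0.00084711,  0.00025926,
       -0.00126009]), 'joint_torque': array([-1.35020815e-03, -4.94622767e+01, -3.87376750e+01,  6.97548059e-02,
        5.71257505e-02, -1.72240825e-04]), 'eef_pos': array([ 0.18506856, -0.59632094,  0.22142364]), 'tcp_rot': array([-3.13965159e+00, -2.42225028e-04,  3.00819537e-01]), 'contact_force': array([ 1.14820553, -0.17795686, -0.33483097]), 'torque': array([-0.03576316,  0.02207546, -0.02441785]), 'grip_force': 0.0, 'opening': 0.08679205471239976}
scene {'camera_matrix': array([[412.66923827,   0.        , 319.52690623],
       [  0.        , 412.66923827, 196.4785231 ],
       [  0.        ,   0.        ,   1.        ]]), 'k1': 0.0027737536200015704, 'R': array([[-0.7705305 ,  0.63732184, -0.01017978],
       [ 0.54396684,  0.64917078, -0.53167412],
       [-0.33223911, -0.41520859, -0.84688783]]), 't': array([ 0.4374335 , -0.26133194,  1.33264908])}
top {'c
[... 258 characters left out ...]
[-0.99859879, -0.02317258, -0.04757623],
       [ 0.04770371, -0.00497978, -0.99884912]]), 't': array([-0.01752907,  0.53937757,  0.94309647])}
{'camera_matrix': array([[287.50560593,   0.        , 319.92458194],
       [  0.        , 287.50560593, 203.1342496 ],
       [  0.        ,   0.        ,   1.        ]]), 'k1': -0.04073061686864486, 'T_tool_cam': array([[ 3.02720050e-04, -9.63866261e-01, -2.66386446e-01,
         7.30618376e-02],
       [ 9.99999658e-01,  4.96662677e-04, -6.60680953e-04,
        -4.23151455e-04],
       [ 7.69112285e-04, -2.66386155e-01,  9.63866082e-01,
        -1.62216303e-01],
       [ 0.00000000e+00,  0.00000000e+00,  0.00000000e+00,
         1.00000000e+00]])}
```

View pics/top0.png

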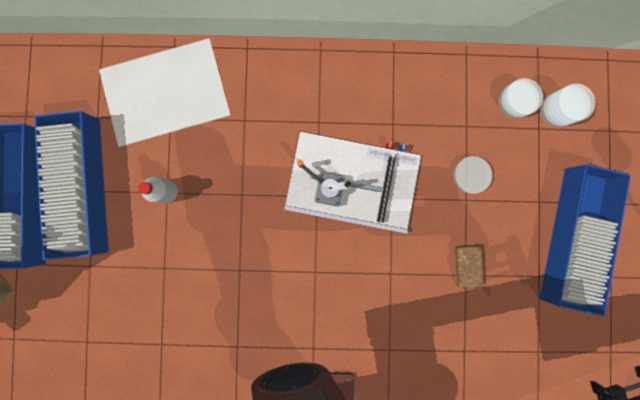

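View pics/scene0.png

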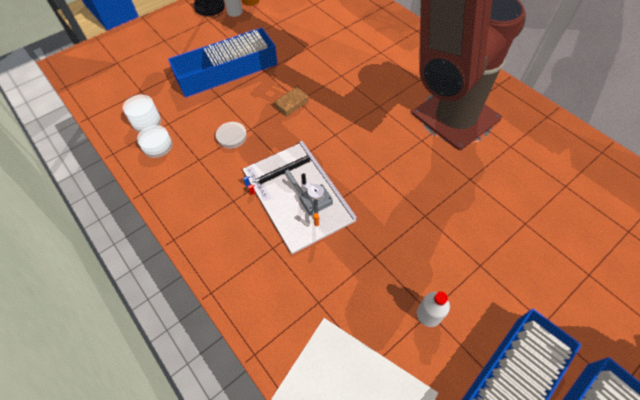

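The top view shows the board's corners at about (300,132), (421,154), (409,232) and (285,209). The orange post is at (300,163), the black crank handle at (347,184), the red clip at (390,145) and the blue clip at (403,147). The scene view agrees with this, and the bystanders are well clear of the board.

```bash
cat > h.py <<'E'
import numpy as np,cv2
from plant import state,capture,camera_params
from scipy.spatial.transform import Rotation as Ro
def pose(n,st=None):
    p=camera_params(n)
    if n=="wrist":
        st=st or state();T=np.eye(4);T[:3,:3]=Ro.from_euler('xyz',st['tcp_rot']).as_matrix();T[:3,3]=st['eef_pos']
        C=T@p['T_tool_cam'];return p,C[:3,:3],C[:3,3]
    return p,p['R'].T,-p['R'].T@p['t']
def ray(ps,uv,z):
    p,R,c=ps
    d=cv2.undistortPoints(np.array(uv,float).reshape(-1,1,2),p['camera_matrix'],np.array([p['k1'],0,0,0,0.]))[:,0]
    d=np.c_[d,np.ones(len(d))]@R.T
    z=np.broadcast_to(z,(len(d),))
    return c+d*((z-c[2])/d[:,2])[:,None]
def proj(ps,X):
    p,R,c=ps
    r=R.T;return cv2.projectPoints(np.array(X,float).reshape(-1,3),cv2.Rodrigues(r)[0],-r@c,p['camera_matrix'],np.array([p['k1'],0,0,0,0.]))[0][:,0]
E
python3 - <<'E'
from h import *
ps=pose("top")
c=ray(ps,[(300,132),(421,154),(409,232),(285,209)],.014)
m=c.mean(0);ex=(c[0]+c[1]-c[2]-c[3])[:2];yaw=np.arctan2(ex[1],ex[0])
print(c,m,yaw,[np.linalg.norm(c[i]-c[i-1]) for i in range(4)])
R=np.array([[np.cos(yaw),-np.sin(yaw)],[np.sin(yaw),np.cos(yaw)]])
sp=m[:2]+R@[-.03,.055];print("sp",sp)
for n,uv,z in(("post",(300,163),.1),("handle",(347,184),.113),("red",(390,145),.036),("blue",(403,147),.036)):
    q=ray(ps,[uv],z)[0];l=R.T@(q[:2]-sp);print(n,q,l,np.hypot(*l),np.degrees(np.arctan2(l[1],l[0])))
E
```

```text
[[ 0.70102591  0.0463985   0.014     ]
 [ 0.65278217 -0.25938619  0.014     ]
 [ 0.45641697 -0.23129269  0.014     ]
 [ 0.50662388  0.07879499  0.014     ]] [ 0.57921223 -0.09137135  0.014     ] -0.1535790515240069 [np.float64(0.1970829347165162), np.float64(0.3095670157041618), np.float64(0.19836465450346852), np.float64(0.3141259294704723)]
sp [ 0.55797902 -0.03242942]
post [0.61100516 0.04035453 0.1       ] [0.04126782 0.080039  ] 0.09005151030801972 62.724532346176325
handle [ 0.56446771 -0.06667338  0.113     ] [ 0.01165083 -0.03284829] 0.0348532941761226 -70.47111954972593
red [ 0.66946687 -0.1766243   0.036     ] [ 0.13223398 -0.12544272] 0.18226821471019916 -43.490275682620556
blue [ 0.6653288  -0.20876119  0.036     ] [ 0.13306079 -0.15783439] 0.2064385349590941 -49.867751848672775
```

```bash
python3 -m pendant '[[0,[0.62,0.91,0.1],0.3],[0,[0.62,0.91,0.1],0.3],[0,[0.62,0.91,0.1],0.3],[0,[0.62,0.91,0.1],0.3],[0,[0.62,0.91,0.1],0.3],[0,[0.62,0.91,0.1],0.3],[0,[0.62,0.91,0.1],0.3],[0,[0.62,0.91,0.1],0.3]]'
python3 -m pendant '[[0,[0.62,0.91,0],0.3],[0,[0.62,0.91,0],0.3],[0,[0.62,0.91,0],0.3],[0,[0.62,0.91,0],0.3],[0,[0.62,0.91,0],0.3],[0,[0.62,0.91,0],0.3],[0,[0.62,0.91,0],0.3],[0,[0.62,0.91,0],0.3]]'
python3 -m pendant '[[0,[0.62,0.91,0],0.3],[0,[0.62,0.91,0],0.3],[0,[0.62,0.91,0],0.3],[0,[0.62,0.91,0],0.3],[0,[0.62,0.91,0],0.3],[0,[0.62,0.91,0],0.3],[0,[0.62,0.91,0],0.3],[0,[0,0,0],0]]'
python3 -m pendant '[[0,[0,0,0],0],[0,[0,0,0],0],[0,[0,0,0],0],[0,[0,0,0],0]]'
python3 - <<'E'
from h import *
print(state()['eef_pos'],state()['tcp_rot'])
np.save("p1.npy",np.array(pose("wrist")[1:],dtype=object),allow_pickle=True)
cv2.imwrite("pics/w1.png",capture("wrist")[:,:,::-1])
E
```

```text
clock: 0.77
eef_pos: [0.3096, -0.4135, 0.2422]
tcp_rot: [-3.141, -0.0, 0.494]
contact_force: [0.4, -0.2, -1.0]
opening: 0.0871
grip_force: 0.0
clock: 1.43
eef_pos: [0.4335, -0.2316, 0.2422]
tcp_rot: [-3.141, 0.0, 0.686]
contact_force: [0.4, -0.1, -0.5]
opening: 0.087
grip_force: 0.0
clock: 2.1
eef_pos: [0.5432, -0.0699, 0.242]
tcp_rot: [-3.14, -0.002, 0.857]
contact_force: [-0.5, -0.1, 0.7]
opening: 0.0869
grip_force: 0.0
clock: 2.43
eef_pos: [0.5412, -0.0747, 0.2425]
tcp_rot: [-3.142, 0.0, 0.851]
contact_force: [-0.2, 0.6, -0.0]
opening: 0.0871
grip_force: 0.0
[ 0.54116077 -0.07466555  0.24247515] [-3.14151806e+00  3.00785979e-04  8.51137436e-01]Traceback (most recent call last):
  File "<stdin>", line 3, in <module>
ValueError: could not broadcast input array from shape (3,3) into shape (3,)
```

```bash
cat >> h.py <<'E'
def snap(name):
    st=state();ps=pose("wrist",st);im=capture("wrist")[:,:,::-1].copy();cv2.imwrite(f"pics/{name}.png",im)
    np.savez(f"{name}.npz",R=ps[1],c=ps[2]);return im,ps
def load(name):
    z=np.load(f"{name}.npz");return camera_params("wrist"),z['R'],z['c']
E
python3 -c "
from h import *
snap('w1')"
```

```text
(no output)
```

View pics/w1.png

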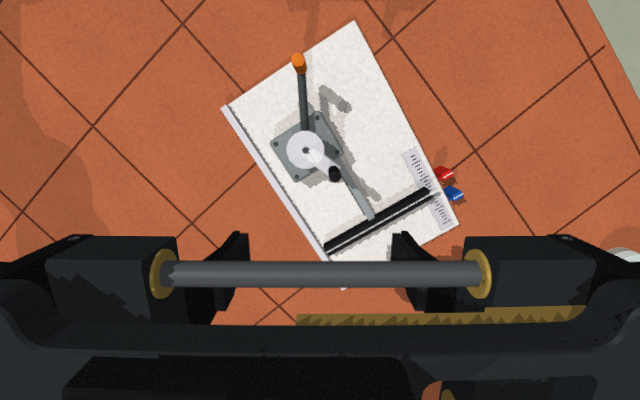

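The wrist view shows the post at about (299,62), the disc centre at (306,151), the handle at (335,174), the fence's rim end near (430,192) and the red clip at (444,174), with blue at (454,193). I'll zoom in for the fence line and handle.

```bash
python3 - <<'E'
from h import *
im=cv2.imread("pics/w1.png")
cv2.imwrite("pics/w1c.png",cv2.resize(im[130:260,310:470],None,fx=4.6,fy=4.6,interpolation=cv2.INTER_CUBIC))
E
```

```text
(no output)
```

View pics/w1c.png

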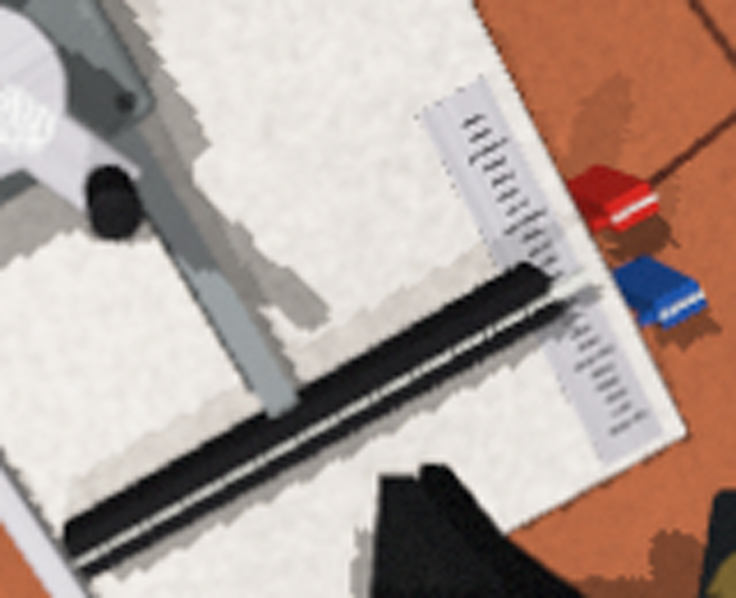

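The crop shows the fence's white line running from (80,565) to (556,293). The clips' white top centre lines run from (613,222) to (658,192) for red and from (660,318) to (702,295) for blue. The handle top is near (113,213).

```bash
python3 - <<'E'
from h import *
ps=load('w1'); im=cv2.imread("pics/w1.png")
P=lambda *a:[(x/4.6+310-.4,y/4.6+130-.4) for x,y in a]
f=ray(ps,P((80,565),(556,293)),.033);d=(f[1]-f[0])[:2];print("fence",f,np.linalg.norm(d));yaw=np.arctan2(d[1],d[0]);print("yaw",yaw)
R=np.array([[np.cos(yaw),-np.sin(yaw)],[np.sin(yaw),np.cos(yaw)]])
sp=ray(ps,[(306,150)],.075)[0];print("sp",sp)
L=lambda q:R.T@(q[:2]-sp[:2])
for n,q in(("fence",f[1]),*zip(("r0","r1","b0","b1"),ray(ps,P((613,222),(658,192),(660,318),(702,295)),.036)),("handle",ray(ps,P((113,217)),.113)[0])):
    l=L(q);print(n,q.round(4),l.round(4),np.hypot(*l).round(4),np.degrees(np.arctan2(l[1],l[0])).round(1))
hsv=cv2.cvtColor(im,cv2.COLOR_BGR2HSV)
m=cv2.inRange(hsv,(8,200,180),(18,255,255));n,lab,s,c=cv2.connectedComponentsWithStats(m[:120,250:350])
print(s[1:],c[1:]+[250,0])
q=ray(ps,[(298,60)],.1)[0];l=L(q);print("post",q,l,np.hypot(*l),np.degrees(np.arctan2(l[1],l[0])))
for a in(0,):
  for Rr,ang,z in((.09,60,.1),(.09,60,.085),(.09,60,.052)):
    t=np.radians(ang)+yaw;print(proj(ps,[[sp[0]+Rr*np.cos(t),sp[1]+Rr*np.sin(t),z]]))
E
```

```text
fence [[ 0.48146485 -0.15730779  0.033     ]
 [ 0.64162521 -0.18360827  0.033     ]] 0.16230543864928024
yaw -0.16276083094855995
sp [ 0.55842765 -0.03037864  0.075     ]
fence [ 0.6416 -0.1836  0.033 ] [ 0.1069 -0.1377] 0.1744 -52.2
r0 [ 0.6657 -0.1761  0.036 ] [ 0.1294 -0.1264] 0.1809 -44.3
r1 [ 0.6804 -0.1775  0.036 ] [ 0.1442 -0.1254] 0.1911 -41.0
b0 [ 0.6599 -0.2086  0.036 ] [ 0.129  -0.1594] 0.2051 -51.0
b1 [ 0.6731 -0.211   0.036 ] [ 0.1425 -0.1596] 0.2139 -48.3
handle [ 0.5656 -0.0684  0.113 ] [ 0.0132 -0.0364] 0.0387 -70.0
[[ 41  53  13  13 133]] [[297.28571429  59.33082707]]
post [0.61304811 0.04047946 0.1       ] [0.0424165  0.07877248] 0.08946655284969326 61.69893331610917
[[300.6870392   59.26418017]]
[[301.63312554  62.4280688 ]]
[[303.41997575  68.40622756]]
```

```bash
python3 -m pendant '[[0,[0.57,0.92,0],0.17],[0,[0.57,0.92,0],0.17],[0,[0.57,0.92,0],0.17],[0,[0.57,0.92,0],0.17],[0,[0.57,0.92,0],0.17],[0,[0,0,-1],0],[0,[0,0,-1],0],[0,[0,0,-1],0]]'
python3 -m pendant '[[0,[0,0,-1],0],[0,[0,0,-1],0],[0,[0,0,-1],0],[0,[0,0,-1],0],[0,[0,0,0],0],[0,[0,0,0],0],[0,[0,0,0],0]]'
```

```text
clock: 3.15
eef_pos: [0.6134, 0.0411, 0.1672]
tcp_rot: [3.14, -0.001, 0.921]
contact_force: [0.4, 0.5, -0.0]
opening: 0.0868
grip_force: 0.0
clock: 3.73
eef_pos: [0.6139, 0.0408, 0.0691]
tcp_rot: [3.14, -0.001, 0.92]
contact_force: [0.6, 0.4, 0.4]
opening: 0.0868
grip_force: 0.0
```

```bash
python3 -m pendant '[[190,[0,0,0],0],[190,[0,0,0],0],[190,[0,0,0],0],[190,[0,0,0],0],[190,[0,0,0],0],[190,[0,0,0],0],[190,[0,0,0],0],[190,[0,0,0],0]]'
python3 - <<'E'
import numpy as np
sp=np.array([.558,-.031]);p=np.array([.6139,.0408]);d=p-sp;print(np.hypot(*d),np.arctan2(d[1],d[0]))
t0=.909;r=.0905
for k in range(0,21):
    f=lambda k:r*np.array([np.cos(t0+.08*k),np.sin(t0+.08*k)])
    print(k,((f(k+1)-f(k))/.025).round(2),(sp+f(k)).round(3))
E
```

```text
clock: 4.4
eef_pos: [0.6129, 0.0414, 0.0675]
tcp_rot: [-3.141, 0.0, 0.921]
contact_force: [-0.1, -0.0, 0.1]
opening: 0.0416
grip_force: 0.0
0.09099478007006773 0.9092712302706768
0 [-0.24  0.17] [0.614 0.04 ]
1 [-0.25  0.15] [0.608 0.045]
2 [-0.26  0.13] [0.602 0.048]
3 [-0.27  0.11] [0.595 0.052]
4 [-0.28  0.09] [0.588 0.054]
5 [-0.28  0.06] [0.581 0.056]
6 [-0.29  0.04] [0.574 0.058]
7 [-0.29  0.02] [0.567 0.059]
8 [-0.29 -0.01] [0.56  0.059]
9 [-0.29 -0.03] [0.553 0.059]
10 [-0.28 -0.05] [0.546 0.059]
11 [-0.28 -0.07] [0.538 0.057]
12 [-0.27 -0.1 ] [0.531 0.056]
13 [-0.26 -0.12] [0.525 0.053]
14 [-0.25 -0.14] [0.518 0.05 ]
15 [-0.24 -0.16] [0.512 0.047]
16 [-0.23 -0.18] [0.506 0.043]
17 [-0.21 -0.19] [0.5   0.038]
18 [-0.2  -0.21] [0.494 0.033]
19 [-0.18 -0.23] [0.49  0.028]
20 [-0.16 -0.24] [0.485 0.023]
```

```bash
python3 -m pendant '[[190,[-0.24,0.17,0],1],[190,[-0.25,0.15,0],1],[190,[-0.26,0.13,0],1],[190,[-0.27,0.11,0],1],[190,[-0.28,0.09,0],1],[190,[-0.28,0.06,0],1],[190,[-0.29,0.04,0],1],[190,[-0.29,0.02,0],1]]'
python3 -m pendant '[[190,[-0.29,-0.01,0],1],[190,[-0.29,-0.03,0],1],[190,[-0.28,-0.05,0],1],[190,[-0.28,-0.07,0],1],[190,[-0.27,-0.1,0],1],[190,[-0.26,-0.12,0],1],[190,[-0.25,-0.14,0],1],[190,[-0.24,-0.16,0],1]]'
```

```text
clock: 5.07
eef_pos: [0.5592, 0.0608, 0.0677]
tcp_rot: [3.14, -0.0, 1.565]
contact_force: [1.6, 0.0, -1.6]
opening: 0.0224
grip_force: 0.9
clock: 5.73
eef_pos: [0.505, 0.0439, 0.0677]
tcp_rot: [3.14, -0.0, 2.205]
contact_force: [1.0, 0.7, 0.2]
opening: 0.0224
grip_force: 0.9
```

```bash
python3 -m pendant '[[190,[0,0,1],0],[190,[0,0,1],0],[150,[0,0,1],0],[100,[0,0,1],0],[100,[0.4,-0.75,0],-0.9],[100,[0.4,-0.75,0],-0.9],[100,[0.4,-0.75,0],-0.9],[100,[0.4,-0.75,0],-0.9]]'
python3 -m pendant '[[100,[0.4,-0.75,0],-0.9],[100,[0.4,-0.75,0],-0.9],[100,[0,0,0],0],[100,[0,0,0],0],[100,[0,0,0],0]]'
python3 -c "
from h import *
snap('w2')"
```

```text
clock: 6.4
eef_pos: [0.5454, -0.0321, 0.1679]
tcp_rot: [3.141, 0.0, 1.91]
contact_force: [-0.3, 0.0, -0.3]
opening: 0.0499
grip_force: 0.0
clock: 6.82
eef_pos: [0.5644, -0.0685, 0.1672]
tcp_rot: [-3.141, -0.001, 1.77]
contact_force: [0.9, -1.1, -0.3]
opening: 0.053
grip_force: 0.0
```

View pics/w2.png

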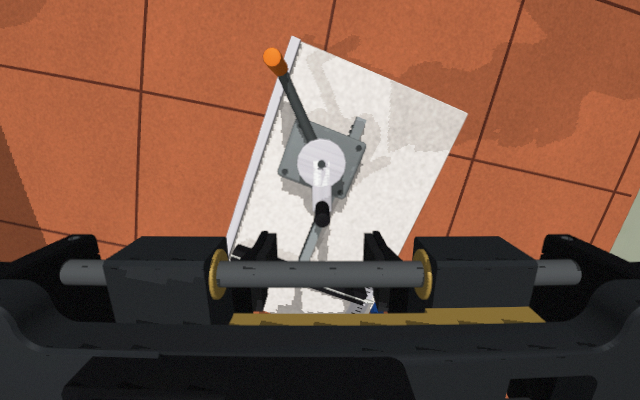

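The lever is swung open, with the post at (272,58), and the handle at (322,213) lies between the fingers. I'll lower and cage it.

```bash
python3 -m pendant '[[100,[0,0,-0.83],0],[100,[0,0,-0.83],0],[100,[0,0,-0.83],0],[100,[0,0,-0.83],0],[200,[0,0,0],0],[200,[0,0,0],0],[200,[0,0,0],0],[200,[0,0,0],0]]'
python3 -m pendant '[[200,[0,0,0],0],[200,[0,0,0],0],[200,[0,0,0],0]]'
python3 - <<'E'
import numpy as np
sp=np.array([.558,-.031])
t0=-1.38;r=.0395
f=lambda k:r*np.array([np.cos(t0+.08*k),np.sin(t0+.08*k)])
for k in range(0,12): print(k,((f(k+1)-f(k))/.025).round(2),(sp+f(k)).round(3))
E
```

```text
clock: 7.53
eef_pos: [0.5662, -0.0689, 0.0865]
tcp_rot: [3.139, 0.001, 1.769]
contact_force: [0.3, 0.0, -0.3]
opening: 0.034
grip_force: 0.0
clock: 7.78
eef_pos: [0.5655, -0.0691, 0.0854]
tcp_rot: [3.14, 0.001, 1.769]
contact_force: [0.4, -0.7, 0.0]
opening: 0.0202
grip_force: 0.0
0 [0.12 0.03] [ 0.565 -0.07 ]
1 [0.12 0.04] [ 0.569 -0.069]
2 [0.12 0.05] [ 0.572 -0.068]
3 [0.11 0.06] [ 0.574 -0.067]
4 [0.11 0.07] [ 0.577 -0.065]
5 [0.1  0.07] [ 0.58  -0.064]
6 [0.1  0.08] [ 0.583 -0.062]
7 [0.09 0.09] [ 0.585 -0.06 ]
8 [0.08 0.1 ] [ 0.587 -0.058]
9 [0.07 0.1 ] [ 0.589 -0.055]
10 [0.06 0.11] [ 0.591 -0.053]
11 [0.06 0.11] [ 0.593 -0.05 ]
```

```bash
python3 -m pendant '[[200,[0.12,0.03,0],1],[200,[0.12,0.04,0],1],[200,[0.12,0.05,0],1],[200,[0.11,0.06,0],1],[200,[0.11,0.07,0],1],[200,[0.10,0.07,0],1],[200,[0.10,0.08,0],1],[200,[0.09,0.09,0],1]]'
python3 -m pendant '[[200,[0,0,0],0],[200,[0,0,0],0],[200,[0,0,0],0]]'
python3 - <<'E'
from h import *
snap('w3')
im=capture("scene")[:,:,::-1];t=capture("top")[:,:,::-1]
a=cv2.resize(t[130:240,280:430],(600,440),interpolation=cv2.INTER_CUBIC)
cv2.imwrite("pics/t3.png",a)
E
```

```text
clock: 8.45
eef_pos: [0.5866, -0.0571, 0.0849]
tcp_rot: [-3.141, 0.0, 2.413]
contact_force: [-2.1, -1.1, 1.8]
opening: 0.0188
grip_force: 1.0
clock: 8.7
eef_pos: [0.5867, -0.0567, 0.0846]
tcp_rot: [3.141, 0.0, 2.406]
contact_force: [0.5, -1.2, -0.5]
opening: 0.0187
grip_force: 0.0
```

View pics/w3.png

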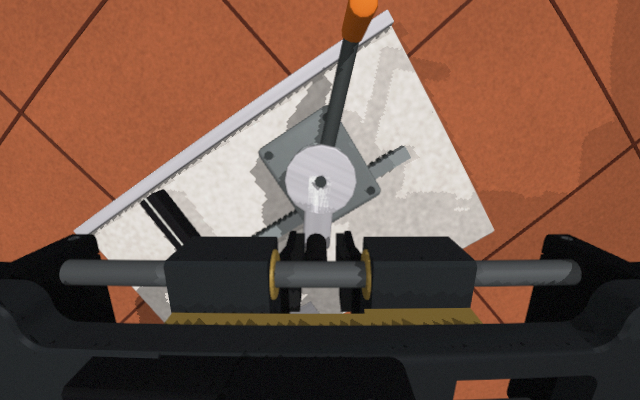

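The crank has turned. The fence line at (145,203)-(180,245) is partly visible, but the clips are hidden. I'll lift and look from the first viewpoint.

```bash
python3 -m pendant '[[200,[0,0,1],0],[200,[0,0,1],0],[200,[0,0,1],0],[150,[0,0,1],-1],[100,[0,0,1],-1],[100,[0,0,1],-1],[100,[-0.3,-0.1,0.5],-1],[100,[-0.3,-0.1,0],-1]]'
python3 -m pendant '[[100,[-0.3,-0.1,0],-1],[100,[-0.3,-0.1,0],-1],[100,[-0.3,-0.1,0],-1],[100,[-0.3,-0.1,0],-1],[100,[0,0,0],-1],[100,[0,0,0],-1],[100,[0,0,0],-1],[100,[0,0,0],-1]]'
python3 -m pendant '[[100,[0,0,0],-1],[100,[0,0,0],-1],[100,[0,0,0],-1],[100,[0,0,0],-1],[100,[0,0,0],-1],[100,[0,0,0],-1],[100,[0,0,0],0],[100,[0,0,0],0]]'
python3 - <<'E'
from h import *
im,ps=snap('w4')
q=proj(ps,[[.64,-.17,.033]])[0];print(q)
x,y=(int(v) for v in q);x0=max(0,x-130);y0=max(0,y-70);print(x0,y0)
cv2.imwrite("pics/w4c.png",cv2.resize(im[y0:y0+130,x0:x0+170],None,fx=4.6,fy=4.6,interpolation=cv2.INTER_CUBIC))
E
```

```text
clock: 9.52
eef_pos: [0.5736, -0.0621, 0.2516]
tcp_rot: [3.136, 0.004, 2.004]
contact_force: [1.0, 0.3, 0.1]
opening: 0.0442
grip_force: 0.0
clock: 10.18
eef_pos: [0.5415, -0.0718, 0.2471]
tcp_rot: [3.141, -0.0, 1.364]
contact_force: [-0.8, 0.2, -0.1]
opening: 0.0531
grip_force: 0.0
clock: 10.85
eef_pos: [0.5416, -0.0717, 0.2471]
tcp_rot: [3.142, -0.0, 0.891]
contact_force: [-0.2, -1.1, -0.3]
opening: 0.0531
grip_force: 0.0
[422.63809333 191.71811549]
292 121
```

View pics/w4c.png

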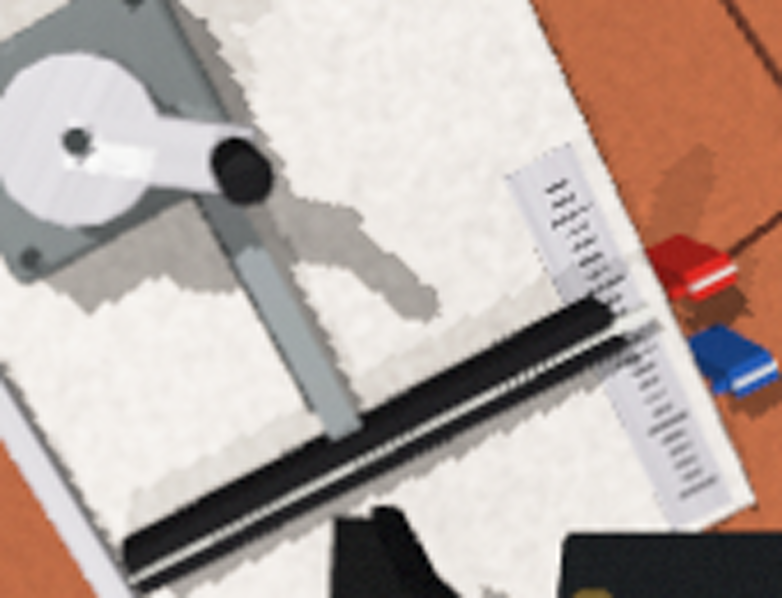

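The fence line runs from (138,582) to (612,330). The red clip's stripe runs from (692,296) to (736,266), blue's from (736,388) to (776,365), the disc centre is at (77,141) and the handle top at (246,172).

```bash
python3 - <<'E'
from h import *
ps=load('w4')
P=lambda *a:[(x/4.6+292-.4,y/4.6+121-.4) for x,y in a]
f=ray(ps,P((138,582),(612,330)),.033);d=(f[1]-f[0])[:2];yaw=np.arctan2(d[1],d[0]);print("yaw",yaw,np.hypot(*d))
sp=ray(ps,P((77,141)),.075)[0];print(sp)
for yw in(yaw,-.158):
  R=np.array([[np.cos(yw),-np.sin(yw)],[np.sin(yw),np.cos(yw)]])
  L=lambda q:R.T@(q[:2]-sp[:2])
  for n,q in(("f0",f[0]),("f1",f[1]),*zip(("r0","r1","b0","b1"),ray(ps,P((692,296),(736,266),(736,388),(776,365)),.036)),("handle",ray(ps,P((246,175)),.113)[0])):
    l=L(q);print(n,q.round(4),l.round(4),np.hypot(*l).round(4),np.degrees(np.arctan2(l[1],l[0])).round(1))
E
```

```text
yaw -0.1586030950152373 0.16043158164375237
[ 0.55795194 -0.02969193  0.075     ]
f0 [ 0.4832 -0.1471  0.033 ] [-0.0552 -0.1277] 0.1392 -113.4
f1 [ 0.6417 -0.1724  0.033 ] [ 0.1052 -0.1277] 0.1655 -50.5
r0 [ 0.6651 -0.1774  0.036 ] [ 0.1291 -0.129 ] 0.1825 -45.0
r1 [ 0.6799 -0.178   0.036 ] [ 0.1439 -0.1272] 0.1921 -41.5
b0 [ 0.6604 -0.2093  0.036 ] [ 0.1295 -0.1612] 0.2068 -51.2
b1 [ 0.6735 -0.2108  0.036 ] [ 0.1427 -0.1606] 0.2148 -48.4
handle [ 0.5859 -0.0575  0.113 ] [ 0.0319 -0.023 ] 0.0394 -35.8
f0 [ 0.4832 -0.1471  0.033 ] [-0.0553 -0.1277] 0.1392 -113.4
f1 [ 0.6417 -0.1724  0.033 ] [ 0.1051 -0.1278] 0.1655 -50.6
r0 [ 0.6651 -0.1774  0.036 ] [ 0.1291 -0.129 ] 0.1825 -45.0
r1 [ 0.6799 -0.178   0.036 ] [ 0.1438 -0.1273] 0.1921 -41.5
b0 [ 0.6604 -0.2093  0.036 ] [ 0.1294 -0.1612] 0.2068 -51.2
b1 [ 0.6735 -0.2108  0.036 ] [ 0.1426 -0.1607] 0.2148 -48.4
handle [ 0.5859 -0.0575  0.113 ] [ 0.0319 -0.023 ] 0.0394 -35.8
```

The fence is within about 1.5 mm of the red clip with the nut slack. Next I go back to the post.

```bash
python3 -m pendant '[[100,[-0.17,0.58,0],1],[100,[-0.17,0.58,0],1],[100,[-0.17,0.58,0],1],[100,[-0.17,0.58,0],1],[100,[-0.17,0.58,0],1],[100,[-0.17,0.58,0],1],[100,[-0.17,0.58,0],1],[100,[-0.17,0.58,0],1]]'
python3 -m pendant '[[100,[0,0,0],1],[100,[0,0,0],1],[100,[0,0,0],1],[100,[0,0,0],1],[100,[0,0,0],1],[100,[0,0,0],1],[100,[0,0,0],1],[100,[0,0,0],1]]'
python3 -m pendant '[[100,[0,0,0],0],[100,[0,0,0],0],[100,[0,0,-0.7],0],[100,[0,0,-0.7],0],[100,[0,0,0],0]]'
python3 - <<'E'
from h import *
im,ps=snap('w5')
hsv=cv2.cvtColor(im,cv2.COLOR_BGR2HSV)
m=cv2.inRange(hsv,(8,200,180),(18,255,255));n,lab,s,c=cv2.connectedComponentsWithStats(m)
i=[k for k in range(1,n) if s[k][4]>30];print(s[i],c[i]);print(proj(ps,[[.509,.046,.1],[.509,.046,.06]]))
E
```

```text
clock: 11.57
eef_pos: [0.5074, 0.045, 0.2471]
tcp_rot: [3.141, -0.0, 1.535]
contact_force: [-0.2, -0.1, 0.0]
opening: 0.0525
grip_force: 0.0
clock: 12.23
eef_pos: [0.5077, 0.0443, 0.2471]
tcp_rot: [3.142, 0.0, 2.175]
contact_force: [0.8, -0.2, 0.2]
opening: 0.053
grip_force: 0.0
clock: 12.65
eef_pos: [0.5056, 0.0444, 0.2086]
tcp_rot: [-3.137, -0.003, 2.167]
contact_force: [-1.9, 0.3, -1.0]
opening: 0.0528
grip_force: 0.0
[[314 187  12  22 203]] [[320.         197.89162562]]
[[323.77896811 202.66812532]
 [323.42454465 193.22876362]]
```

```bash
python3 -m pendant '[[100,[0,0,-0.94],0],[100,[0,0,-0.94],0],[100,[0,0,-0.94],0],[100,[0,0,-0.94],0],[100,[0,0,-0.94],0],[100,[0,0,-0.94],0],[190,[0,0,0],0],[190,[0,0,0],0]]'
python3 -m pendant '[[190,[0,0,0],0],[190,[0,0,0],0],[190,[0,0,0],0],[190,[0,0,0],0],[190,[0,0,0],0],[190,[0,0,0],0]]'
python3 -m pendant '[[190,[0.24,0.16,0],-1],[190,[0.25,0.14,0],-1],[190,[0.26,0.12,0],-1],[190,[0.27,0.1,0],-1],[190,[0.28,0.07,0],-1],[190,[0.28,0.05,0],-1],[190,[0.29,0.03,0],-1],[190,[0.29,0.01,0],-1]]'
python3 -m pendant '[[190,[0.29,-0.02,0],-1],[190,[0.29,-0.04,0],-1],[190,[0.28,-0.06,0],-1],[190,[0.28,-0.09,0],-1],[190,[0.27,-0.11,0],-1],[190,[0.26,-0.13,0],-1],[190,[0,0,0],0]]'
```

```text
clock: 13.37
eef_pos: [0.5072, 0.0444, 0.071]
tcp_rot: [-3.14, -0.001, 2.168]
contact_force: [0.8, 0.1, -0.5]
opening: 0.046
grip_force: 0.0
clock: 13.87
eef_pos: [0.5079, 0.0443, 0.0715]
tcp_rot: [3.141, 0.0, 2.169]
contact_force: [-0.3, 0.6, 0.4]
opening: 0.0229
grip_force: 0.0
clock: 14.53
eef_pos: [0.5612, 0.0612, 0.0707]
tcp_rot: [-3.14, 0.001, 1.525]
contact_force: [-2.3, -0.9, 0.5]
opening: 0.022
grip_force: 0.9
clock: 15.12
eef_pos: [0.6039, 0.0496, 0.0708]
tcp_rot: [-3.141, 0.0, 1.046]
contact_force: [0.1, 0.5, -0.6]
opening: 0.022
grip_force: 0.0
```

```bash
python3 -m pendant '[[190,[0.25,-0.15,0],-1],[190,[0.24,-0.17,0],-1],[190,[0,0,0],0]]'
python3 -m pendant '[[190,[0.12,-0.1,0],-0.4],[190,[0,0,0],0]]'
python3 -m pendant '[[190,[0.1,-0.1,0],-0.4],[190,[0,0,0],0]]'
```

```text
clock: 15.37
eef_pos: [0.6157, 0.0418, 0.0708]
tcp_rot: [-3.141, 0.0, 0.888]
contact_force: [-0.3, -0.0, -0.5]
opening: 0.0222
grip_force: 0.0
clock: 15.53
eef_pos: [0.6183, 0.0398, 0.0708]
tcp_rot: [-3.141, 0.0, 0.859]
contact_force: [0.1, -0.2, -1.6]
opening: 0.0223
grip_force: 0.2
clock: 15.7
eef_pos: [0.6202, 0.038, 0.0708]
tcp_rot: [-3.139, 0.0, 0.827]
contact_force: [-3.2, 4.0, 0.6]
opening: 0.0225
grip_force: 2.4
```

```bash
python3 -m pendant '[[190,[0.06,-0.06,0],0],[190,[0,0,0],0]]'
python3 -m pendant '[[190,[-0.12,0.12,0],0],[190,[0,0,0],0],[190,[0,0,1],0],[190,[0,0,1],0],[190,[0,0,1],0],[190,[0,0,1],0],[190,[0,0,1],0],[190,[0,0,1],0]]'
python3 -m pendant '[[100,[-0.6,-0.9,0.8],0],[100,[-0.6,-0.9,0],0],[100,[-0.6,-0.9,0],0],[100,[-0.6,-0.9,0],0],[100,[-0.6,-0.9,0],0],[100,[0,0,0],0],[100,[0,0,0],0],[100,[0,0,0],0]]'
python3 - <<'E'
from h import *
im,ps=snap('w6')
cv2.imwrite("pics/w6c.png",cv2.resize(im[120:250,292:462],None,fx=4.6,fy=4.6,interpolation=cv2.INTER_CUBIC))
hsv=cv2.cvtColor(im,cv2.COLOR_BGR2HSV)
m=cv2.inRange(hsv,(8,200,180),(18,255,255));n,lab,s,c=cv2.connectedComponentsWithStats(m)
i=[k for k in range(1,n) if 60<s[k][4]<400];print(s[i],c[i])
for a in(0,.1,.2):
  t=np.radians(60)-.16+a;print(a,proj(ps,[[.558+.09*np.cos(t),-.031+.09*np.sin(t),.1]]))
E
```

```text
clock: 15.87
eef_pos: [0.6203, 0.0379, 0.0706]
tcp_rot: [-3.136, 0.001, 0.829]
contact_force: [-7.3, 7.9, 4.8]
opening: 0.0223
grip_force: 5.5
clock: 16.53
eef_pos: [0.6199, 0.0382, 0.2226]
tcp_rot: [3.14, -0.0, 0.827]
contact_force: [0.9, -0.1, 0.1]
opening: 0.0223
grip_force: 0.0
clock: 17.2
eef_pos: [0.5452, -0.074, 0.2415]
tcp_rot: [3.14, -0.001, 0.825]
contact_force: [0.8, 0.4, -0.7]
opening: 0.0525
grip_force: 0.0
[[288  57  13  14 133]] [[294.02255639  63.68421053]]
0 [[294.25807898  64.27222502]]
0.1 [[285.1319593   65.41135117]]
0.2 [[276.20753801  67.5299909 ]]
```

View pics/w6c.png

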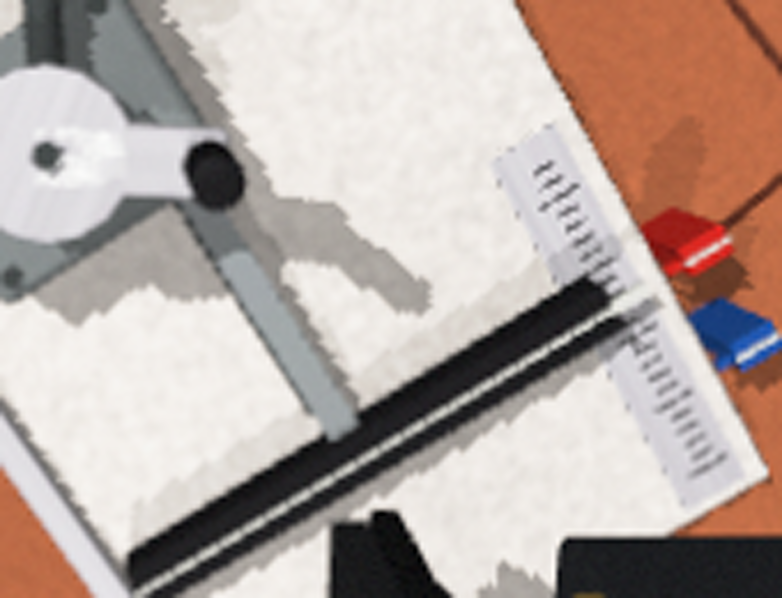

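The lever is at its tight stop: the post's pixel matches the one predicted for angle 0. The crop shows the fence line from (140,594) to (610,313), and the red stripe from (686,271) to (732,240).

```bash
python3 - <<'E'
from h import *
ps=load('w6')
P=lambda *a:[(x/4.6+292-.4,y/4.6+120-.4) for x,y in a]
f=ray(ps,P((140,594),(610,313)),.033);d=(f[1]-f[0])[:2];yw=np.arctan2(d[1],d[0]);print("yaw",yw,np.hypot(*d))
sp=ray(ps,P((47,155)),.075)[0];print(sp)
R=np.array([[np.cos(yw),-np.sin(yw)],[np.sin(yw),np.cos(yw)]])
L=lambda q:R.T@(q[:2]-sp[:2])
for n,q in(("f0",f[0]),("f1",f[1]),*zip(("r0","r1","b0","b1"),ray(ps,P((686,271),(732,240),(738,366),(779,337)),.036)),("handle",ray(ps,P((218,174)),.113)[0])):
    l=L(q);print(n,q.round(4),l.round(4),np.hypot(*l).round(4),np.degrees(np.arctan2(l[1],l[0])).round(1))
E
```

```text
yaw -0.17154178830519629 0.16110274657827817
[ 0.55793679 -0.02957592  0.075     ]
f0 [ 0.4827 -0.1457  0.033 ] [-0.0543 -0.1273] 0.1384 -113.1
f1 [ 0.6415 -0.1732  0.033 ] [ 0.1068 -0.1273] 0.1662 -50.0
r0 [ 0.6646 -0.177   0.036 ] [ 0.1303 -0.1271] 0.182 -44.3
r1 [ 0.6796 -0.1788  0.036 ] [ 0.1454 -0.1262] 0.1925 -41.0
b0 [ 0.6592 -0.21    0.036 ] [ 0.1306 -0.1605] 0.2069 -50.9
b1 [ 0.6732 -0.2111  0.036 ] [ 0.1445 -0.1592] 0.215 -47.8
handle [ 0.5868 -0.0568  0.113 ] [ 0.0331 -0.0219] 0.0397 -33.5
```

```bash
python3 -c "
from plant import sign_off
print(sign_off())"
```

```text
the job is handed in; nothing more can be done
None
```

The job is handed in: by the last wrist-camera measurement the fence line was within about 1 mm of the red clip and the lock nut was at its tight stop, and the arm never went near the bystanders; the judge's result was not shown.

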